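# Slide a chocolate pan home under the setting cabinet's hood and set the dial

### The arm

A 7-joint arm with a two-finger parallel gripper is mounted at the origin on the work surface. World frame = base frame: x ahead of the robot, y to its left, z up, the work surface at z = 0. Lengths are in m, angles in rad, forces in N, time in s.
With the tool pointing down it reaches from about 0.4 to 0.875 m from the base axis. Payload 19.3 kg.
Tool frame: the origin (TCP) lies at the very end of the fingers, on their centre line; the grasp point (between the pads) lies 19 mm behind it; z points along the fingers, y is the line along which they close (so a half turn about z gives the same grasp; the last joint's range is limited). The gripper opens to 85 mm and grips with 20 to 120 N. Pads are 22 mm wide; open, the fingers measure 114 mm over their backs; the gripper's body (76 mm by 85 mm) begins 54 mm behind the grasp point. The pads swing forward as they close: fully open they stand 13 mm farther back than shut.
Start: joints at [1.248, 0.521, -0.036, 1.599, 0.021, 1.021, -0.113], TCP at [0.156, -0.605, 0.231] pointing down, gripper open.
Joint ranges: [-2.91, 2.91], [-0.3, 2.13], [-1.5, 1.42], [0.17, 2.43], [-1.26, 4.41], [0.16, 1.93], [-2.52, 2.52]. Speed limits (rad/s): [1.89, 1.89, 2.39, 2.39, 3.01, 3.01, 3.01].

### API

Orientations are given as [roll, pitch, yaw] about the fixed x, y, z axes, in that order (R = Rz(yaw) Ry(pitch) Rx(roll)).
In Python, from workcell import observe, grab_frame, job_done gives the robot as it stands.
- The arm moves only by the tool move_arm, never from a script. Its argument "plan" is a list that holds one entry, the list of rows, each a list of 7 numbers: the shift along the tool's x, y, z each as a share of 0.02 m, from -1 to 1, then the turn, a rotation vector about the tool's x, y, z each as a share of 6 degrees, from -1 to 1, then the opening, from -1 (shut) to 1 (fully open). A call has exactly 10 rows; each row shifts and turns the commanded pose from where the row before left it, along the tool's axes as they then stand; what a row does not reach is not made up. A row lasts 1/10 s, in which the tool goes at most 50 mm and 8.59 degrees, less where a joint would pass 70% of its speed; a pose out of reach is approached as far as the arm can. A call with a number of a shift or a turn outside -1 to 1 is refused whole. A call with a gripper value outside its range is refused whole. The fingers move at their own pace and stop on an object; "grip_force" is the grip in N (left out, the last holds). Time passes only in rows, so rows that do not move let the fingers close, or fill a call up. It gives the time, the measured TCP pose, the force, the opening and the grip force at its end, in the units of the state.
- observe(): the state, without advancing time (a new reading comes with each control period).
- grab_frame(name): name is "side" or "top"; returns a dict with "color" (384x512x3 uint8, red, green, blue), "intrinsics" (3x3 intrinsics, pixels), "position" and "orientation" of the camera in the world. Camera axes: x right, y down, z forward; pixel columns grow to the right and rows downward; lengths in m; the calibration is good to about 2 mm. A picture is of the moment at which its call begins. There is no depth.
- job_done(): hands the job in; it is judged then, once.
The state is a dict: "clock": time; "qpos": joint angles; "qd": joint speeds; "joint_efforts": joint torques, N m; "position": TCP position; "tool_rot": TCP orientation; "force": force on the tool from outside, world axes, zero at the start; "moment": the same for the moment, N m; "grip_width": finger opening in m; "finger_force": force on a finger pad.
Only numpy, scipy, OpenCV 4.12 (cv2) and the standard library are available. Lean on these libraries where they do the work, as an engineer would, in place of code of your own. Each camera call takes 0.05 s, during which the arm holds its last target. There are 200 camera calls.

### The job

Slide the pan with the black tab, its chocolate dome still lying in it, into the white cabinet's low slot, far wall first, until it is fully home against the red stop. Then turn the dial on the sloping panel so that its white line points at the green mark, and let go. Leave the other things on the table where they are.

Things in the scene. Friction and masses are not known exactly. Their poses are not given: they have to be found in the camera images.
- pan: Aluminium pan with a black grip tab, 160 mm long with it, about 0.3 kg. Origin on the table under the middle of the pan proper: 120 mm (x) by 110 mm (y), floor and walls 3 mm thick, walls 30 mm high. Starts flat before the cabinet's mouth, far wall (+x) roughly to the mouth, tab pointing away from it. Pushed along the table it resists with 1 to 4 N, up to 10 N if it rubs on a rail.
- tab_end (a point): Middle of the free end face of the pan's tab. The tab is a vertical plate 12 mm thick (pan's y) out of the middle of the pan's near wall: from x = -60 to -100 mm of the pan, z from 10 to 55 mm. This point: x = -100, y = 0, z = 32 mm of the pan.
- dome: Loose dark chocolate dome with three sweets on top, 70 mm across, 35 mm high, about 0.12 kg, lying on the pan's floor (its origin, under its middle, is then 3 mm above the pan's origin; it can slide about inside the pan).
- cabinet: White cabinet fixed to the table, 260 mm wide (y), 210 deep (x), 168 high. Origin on the table at the middle of its mouth, in the plane of its front; x runs inward (roughly to the robot's left). Its slot, floored by the table, runs straight along x between two blue rails 30 mm high, 116 mm apart, flared over the first 25 mm to 125 mm.
- hood_edge (a point): Middle of the lower front edge of the hood over the slot, 75 mm above the table at x = 0 of the cabinet. The hood's front is upright from there to z = 105 mm; a cream panel then slopes up and back at 35 degrees to x = 90, z = 168 mm. The hood's underside is level at 75 mm for 100 mm; beyond, roof and back are clear.
- stop: Red rigid fixed stop bar across the slot's inner end, 100 mm wide, 30 high. Origin on the table, middle of the face that looks to the mouth; axes as the cabinet's. It stands 160 to 175 mm behind the mouth, differently each time. With the pan home (far wall touching) the pan's origin is 60 mm before it and the tab's end 0 to 15 mm inside the hood's front, where an upright gripper cannot follow.
- dial (a joint): Black dial on the sloping panel, rad, 0 to 3.0, growing clockwise as seen facing the panel. Grip: a bar 42 mm long, 14 thick, 32 tall on a disc 44 across. A white line on the bar's top marks its pointing end: at 0 down the slope, at 1.57 to the cabinet's +y. Black ticks every 0.3; the thick green mark is at 1.5. Stays where left (friction 0.05 N m).
- dial_grip (a point): On the dial's axis at the height to grip: 7 mm below the bar's top, 37 mm above the panel; x about 24, y = -50, z about 167 mm of the cabinet. Its z axis is the dial's axis, out of the panel (35 degrees from vertical, leaning to the cabinet's -x); its x axis lies along the bar, the white line at its -x end, and turns with it.
- bowl: Bystander, to be left alone: blue plastic mixing bowl, rim 210 mm across, 100 high. Origin under its middle.
- carton: Bystander, to be left alone: purple carton, 70 x 100 x 170 mm high. Origin under its middle.
- foiltray: Bystander, to be left alone: foil tray 150 x 100 x 35 mm with another chocolate dome in it; it has no black grip tab. Origin under its middle.
- jar: Bystander, to be left alone: jar 66 mm across, 100 mm high. Origin under its middle.
- spoon: Bystander, to be left alone: steel spoon, 200 mm, lying along its own x. Origin under its middle.
Mind the look-alikes: they are no part of the job. Of the things like the dome, leave any that is pink; of the rest the larger one is meant.

How it is judged:
By the outcome, as a careful person would: the job done as asked, in the order asked, and still so for the second after the job is handed in, with the robot touching nothing.
It also fails if it takes over 72 s, if anything falls off the work surface, if the arm or the gripper's body presses on something with over 40 N, if the wrist force passes 120 N, or if a joint passes its speed limit or range.

## Working session

There is one attempt and no reset: what is moved stays moved. The work goes in short steps, Python scripts to look and compute and a tool call to move; the robot and the scene stay as the last step left them, time stands still between calls to the robot, and variables do not carry over. Pictures are saved under pics/ and viewed, at most 10 in all, crops included, and the job is handed in when it is done.

Besides the shell and the picture viewer there is one more tool, called after "Request:" as a command line: name --argument value ..., lists and objects as JSON in quotes. move_arm: Moves the arm, as the interface text tells. Shift numbers are shares of 0.02 m and turn numbers shares of 6 degrees, none past 1 either way. Its arguments: {"type":"object","properties":{"plan":{"type":"array"},"grip_force":{"type":"number"}},"required":["plan"]}

```bash
mkdir -p pics; ls; cat > h.py <<'E'
import numpy as np,cv2
from scipy.spatial.transform import Rotation as R
from workcell import observe,grab_frame,job_done
def Rm(o):
    o=np.array(o,float)
    return o if o.shape==(3,3) else (R.from_euler('xyz',o).as_matrix() if o.size==3 else R.from_quat(o).as_matrix())
def ray(f,u,v):
    d=Rm(f['orientation'])@np.linalg.inv(f['intrinsics'])@np.array([u,v,1.]); return np.array(f['position']),d/np.linalg.norm(d)
def plane(f,u,v,z):
    p,d=ray(f,u,v); return p+d*(z-p[2])/d[2]
def proj(f,P):
    q=np.array(f['intrinsics'])@(Rm(f['orientation']).T@(np.array(P)-f['position'])); return q[:2]/q[2]
def tri(f,a,g,b):
    p,d=ray(f,*a);q,e=ray(g,*b)
    s=np.linalg.lstsq(np.c_[d,-e],q-p,rcond=None)[0]; A=p+d*s[0];B=q+e*s[1]
    return (A+B)/2,np.linalg.norm(A-B)
E
python3 - <<'E'
from h import *
fs=[grab_frame(n) for n in('side','top')]
for f,n in zip(fs,('side','top')):
    cv2.imwrite(f'pics/{n}0.png',cv2.resize(f['color'][:,:,::-1],(800,600),interpolation=cv2.INTER_CUBIC))
    print(n,f['intrinsics'],f['position'],f['orientation'])
print(observe())
E
```

```text
pics
side [[409.45228771   0.         259.34886995]
 [  0.         409.45228771 187.28254667]
 [  0.           0.           1.        ]] [0.36184922 0.80690297 1.03494762] [-2.40977182  0.01279635 -2.92479319]
top [[365.8222887    0.         262.07190978]
 [  0.         365.8222887  186.03983461]
 [  0.           0.           1.        ]] [4.61583167e-01 3.83370914e-04 1.18616532e+00] [-3.03892933  0.01422462 -1.55875433]
{'clock': 0.1, 'qpos': array([ 1.24781338,  0.52193249, -0.03634033,  1.59997243,  0.02121137,
        1.02109327, -0.11278414]), 'qd': array([ 0.00059237, -0.00292415,  0.00050004,  0.0015479 ,  0.00076681,
        0.00153325,  0.00107092]), 'joint_efforts': array([ 5.79046668e-03, -9.28490353e+01,  1.98528282e+00, -3.70535123e+01,
        1.81996560e-02,  5.48482320e-03,  1.14640097e-04]), 'position': array([ 0.15620467, -0.60484332,  0.23078913]), 'tool_rot': array([-3.14057527e+00,  7.51045992e-05,  2.52805392e-01]), 'force': array([-0.49534718,  0.35928928,  0.0962383 ]), 'moment': array([ 0.01011225, -0.01504289, -0.03743247]), 'finger_force': 0.0, 'grip_width': 0.08520496212933895}
```

View pics/side0.png

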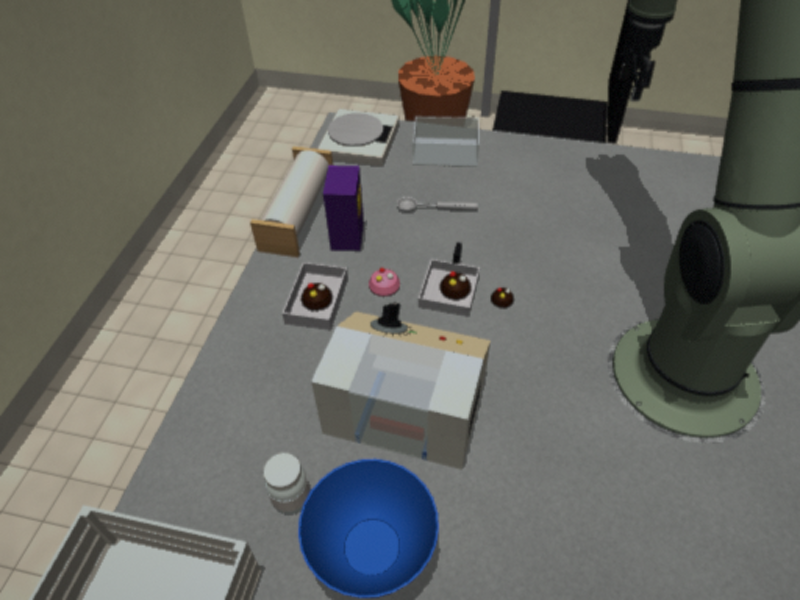

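View pics/top0.png

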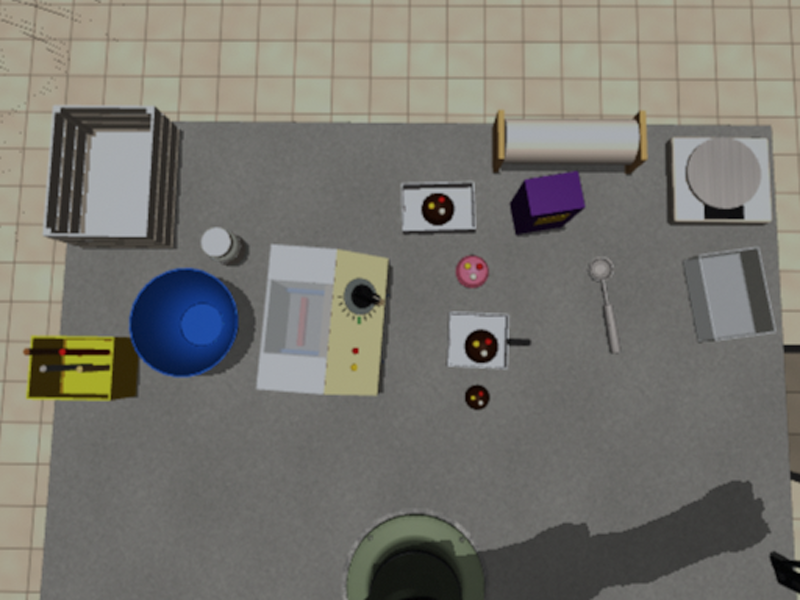

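Top view (800 px scale): the pan with the black tab is at (478,340), tab at (518,342), with the larger dark dome in it at (481,346). The look-alikes are a small dark dome at (477,397), a pink one at (472,271), and the foil tray with no tab at (438,207). The pan at (478,340) fits because it is the only one with a black tab. The cabinet is at (325,320), its dial at (360,296) and the red stop at (303,322). I'll measure these and confirm in one crop.

```bash
cat > m.py <<'E'
from h import *
def blobs(f,lo,hi,box):
    hsv=cv2.cvtColor(f['color'],cv2.COLOR_RGB2HSV); m=cv2.inRange(hsv,np.array(lo),np.array(hi))
    z=np.zeros_like(m);x0,y0,x1,y1=box;z[y0:y1,x0:x1]=m[y0:y1,x0:x1]
    cs=cv2.findContours(z,cv2.RETR_EXTERNAL,cv2.CHAIN_APPROX_NONE)[0]
    return sorted(cs,key=cv2.contourArea,reverse=True),z
E
python3 - <<'E'
from m import *
t=grab_frame('top');s=grab_frame('side')
np.set_printoptions(precision=4,suppress=True)
def quad(c):
    h=cv2.convexHull(c)
    for e in np.arange(1,8,.25):
        q=cv2.approxPolyDP(h,e,True)
        if len(q)<=4: return q[:,0]
hs=cv2.cvtColor(t['color'],cv2.COLOR_RGB2HSV)
for n,p in dict(table=(330,290),cream=(235,240),panrim=(287,225),roof=(180,240),tab=(332,219),panin=(293,205)).items(): print(n,hs[p[1],p[0]])
c,_=blobs(t,(20,60,120),(35,255,255),(205,150,255,260)); q=quad(c[0]);print('cream',cv2.contourArea(c[0]),q.tolist(),[plane(t,*p,.105 if p[0]>230 else .168)[:2] for p in q])
c,_=blobs(t,(0,0,140),(180,50,255),(280,190,330,245)); 
q=quad(np.vstack(c[:1]));print('pan',cv2.contourArea(c[0]),q.tolist(),[plane(t,*p,.03)[:2] for p in q], cv2.minAreaRect(c[0]))
c,_=blobs(t,(0,0,0),(180,255,60),(322,205,350,230)); print('tab',cv2.minAreaRect(c[0]),c[0][:,0].min(0),c[0][:,0].max(0))
c,_=blobs(t,(0,15,90),(8,255,255),(175,180,212,235))
for r in c[:2]:print('stop',cv2.contourArea(r),cv2.boxPoints(cv2.minAreaRect(r)).tolist())
for g,b,n in((t,(160,145,350,265),'t'),(s,(190,140,330,300),'s')):
    x0,y0,x1,y1=b; im=g['color'][y0:y1,x0:x1,::-1]
    k=min(800/im.shape[1],600/im.shape[0]); cv2.imwrite(f'pics/crop_{n}.png',cv2.resize(im,None,fx=k,fy=k,interpolation=cv2.INTER_CUBIC));print(n,b,k)
E
```

```text
table [ 20   7 107]
cream [ 27  67 168]
panrim [109  13 158]
roof [105  12 177]
tab [150   9  30]
panin [109  12 177]
cream 2350.0 [[216, 160], [247, 166], [239, 252], [208, 251]] [array([0.6389, 0.1471]), array([0.6325, 0.0629]), array([0.3785, 0.0821]), array([0.3849, 0.1629])]
pan 1086.5 [[322, 202], [321, 234], [287, 234], [288, 201]] [array([ 0.5319, -0.1715]), array([ 0.4316, -0.1679]), array([ 0.4303, -0.0616]), array([ 0.5338, -0.0643])] ((304.5, 218.0), (34.0, 35.0), 90.0)
tab ((331.5, 218.5), (3.0, 15.0), 90.0) [324 217] [339 220]
t (160, 145, 350, 265) 4.2105263157894735
s (190, 140, 330, 300) 3.75
```

View pics/crop_t.png

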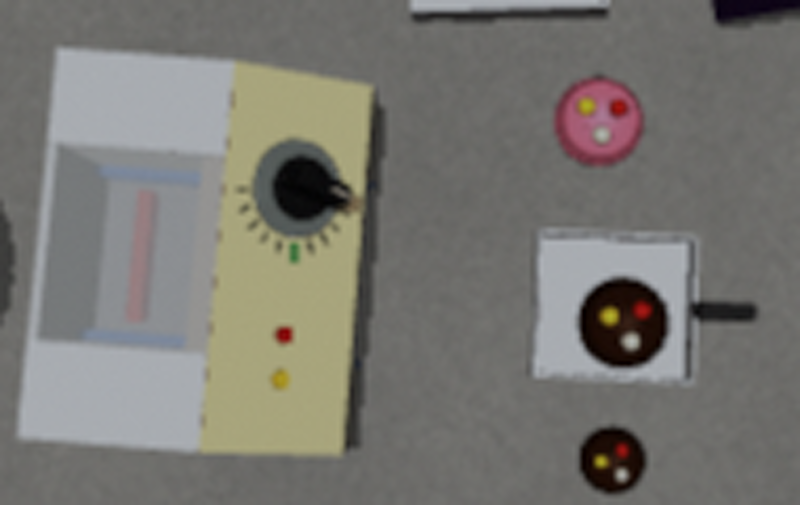

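View pics/crop_s.png

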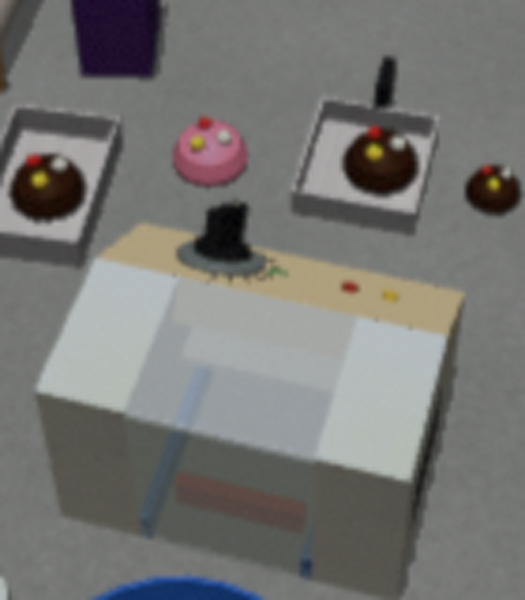

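Crops: the pan with black tab holds the larger dark dome (top crop (622,322)), tab end at (757,313), so this is the one meant. The dial is at (300,185) with its line pointing right and slightly down. The green mark is at (294,252) and the red stop at (142,255).

```bash
python3 - <<'E'
from m import *
np.set_printoptions(precision=4,suppress=True)
t=grab_frame('top');s=grab_frame('side')
T=lambda c:((c[0]+.5)/4.2105-.5+160,(c[1]+.5)/4.2105-.5+145)
S=lambda c:((c[0]+.5)/3.75-.5+190,(c[1]+.5)/3.75-.5+140)
print('panT',[plane(t,*T(c),.03)[:2] for c in((538,230),(695,238),(692,383),(533,377))])
print('panS',[plane(s,*S(c),.03)[:2] for c in((416,222),(293,190),(323,100),(438,117))],'far+y: -x,+x; near +x,-x')
print('tabT',plane(t,*T((757,313)),.055),'tri',tri(t,T((757,312)),s,S((390,60))))
cT=[(375,87),(347,455),(233,62),(202,452),(57,47),(18,438)]
cS=[(140,224),(464,292),(93,260),(445,334),(38,391),(408,478)]
loc=np.array([(0,-.13,.105),(0,.13,.105),(.09,-.13,.168),(.09,.13,.168),(.21,-.13,.168),(.21,.13,.168)])
P=[]
for a,b in zip(cT,cS):
    p,e=tri(t,T(a),s,S(b));P.append(p);print('cab',p,e)
P=np.array(P);A=loc[:,:2]-loc[:,:2].mean(0);B=P[:,:2]-P[:,:2].mean(0)
th=np.arctan2((A[:,0]*B[:,1]-A[:,1]*B[:,0]).sum(),(A*B).sum());R2=np.array([[np.cos(th),-np.sin(th)],[np.sin(th),np.cos(th)]])
o=P[:,:2].mean(0)-R2@loc[:,:2].mean(0);print('cab yaw',np.degrees(th),'o',o,'resid\n',P[:,:2]-(loc[:,:2]@R2.T+o))
W=lambda p:np.r_[R2@np.array(p[:2])+o,p[2]]
# dial
n=np.array([-np.sin(np.radians(35)),0,np.cos(np.radians(35))]);d=np.array([-np.cos(np.radians(35)),0,-np.sin(np.radians(35))]);y=np.array([0,1,0])
g=np.array([.024,-.05,.167]);c0=g-.037*n;print('dial grip world',W(g))
iT=lambda q:(q-[160,145]+.5)*4.2105-.5
iS=lambda q:(q-[190,140]+.5)*3.75-.5
print('axis top',iT(proj(t,W(g+.007*n))),iS(proj(s,W(g+.007*n))),'base',iT(proj(t,W(c0))))
for a in(-.2,0,.2,.4,.6,1.5):
    v=np.cos(a)*d+np.sin(a)*y; q=W(g+.007*n+.021*v);q2=W(c0+.033*v);print(a,iT(proj(t,q)),iS(proj(s,q)),'tick',iT(proj(t,q2)))
print('stop front',[iT(proj(t,W((X,Y,.03)))) for X in(.16,.175) for Y in(-.05,.05)])
x0=[plane(t,*T(c),.03) for c in((155,190),(145,322))];print([R2.T@(p[:2]-o) for p in x0])
E
```

```text
panT [array([ 0.5394, -0.0623]), array([ 0.5347, -0.1799]), array([ 0.4269, -0.1771]), array([ 0.4298, -0.0592])]
panS [array([ 0.4282, -0.0502]), array([ 0.5387, -0.0646]), array([ 0.534 , -0.1787]), array([ 0.4274, -0.1785])] far+y: -x,+x; near +x,-x
tabT [ 0.4788 -0.2209  0.055 ] tri (array([ 0.4796, -0.2216,  0.0512]), np.float64(1.0306821677847906e-06))
cab [0.6366 0.0583 0.1022] 0.0027685216243711623
cab [0.3768 0.0735 0.1024] 0.0006882650658149176
cab [0.642  0.1505 0.1671] 0.0022339710706567764
cab [0.3832 0.1641 0.1678] 0.0019500608330643779
cab [0.6481 0.2685 0.1685] 0.003111893406177648
cab [0.3908 0.2844 0.1707] 0.0018048928832941169
cab yaw 86.65538419174655 o [0.5071 0.0667] resid
 [[-0.0003 -0.0008]
 [-0.0005 -0.0008]
 [-0.0001  0.0015]
 [ 0.0007 -0.0001]
 [-0.001  -0.0002]
 [ 0.0013  0.0005]]
dial grip world [0.5584 0.0877 0.167 ]
axis top [328.9713 184.8294] [227.6383 205.0199] base [296.5172 187.3356]
-0.2 [355.9567 182.058 ] [229.1777 197.9116] tick [337.7804 183.1121]
0 [356.0203 188.3181] [234.5995 198.8739] tick [337.8713 192.5555]
0.2 [355.0171 194.4457] [239.7557 200.0785] tick [336.3402 201.8059]
0.4 [352.9838 200.204 ] [244.4498 201.4805] tick [333.2404 210.5114]
0.6 [349.9959 205.3689] [248.5004 203.0274] tick [328.683  218.3374]
1.5 [328.4655 216.5583] [255.1884 210.1433] tick [295.6864 235.5132]
stop front [array([159.6261, 190.1874]), array([147.8519, 322.7836]), array([139.9101, 188.8232]), array([127.9663, 321.3707])]
[array([ 0.1635, -0.0499]), array([0.1622, 0.0496])]
```

Request:
move_arm --plan '[[[0.97, -0.54, 0.08, 0, 0, 0, 1], [0.97, -0.54, 0.08, 0, 0, 0, 1], [0.97, -0.54, 0.08, 0, 0, 0, 1], [0.97, -0.54, 0.08, 0, 0, 0, 1], [0.97, -0.54, 0.08, 0, 0, 0, 1], [0.97, -0.54, 0.08, 0, 0, 0, 1], [0.97, -0.54, 0.08, 0, 0, 0, 1], [0.97, -0.54, 0.08, 0, 0, 0, 1], [0.97, -0.54, 0.08, 0, 0, 0, 1], [0.97, -0.54, 0.08, 0, 0, 0, 1]]]' --grip_force 30

```text
clock: 1.3
position: [0.3177, -0.4514, 0.2153]
tool_rot: [3.142, -0.0, 0.253]
force: [0.3, -0.0, 0.5]
grip_width: 0.0854
finger_force: 0.0
```

Request:
move_arm --plan '[[[0.97, -0.54, 0.08, 0, 0, 0, 1], [0.97, -0.54, 0.08, 0, 0, 0, 1], [0.97, -0.54, 0.08, 0, 0, 0, 1], [0.97, -0.54, 0.08, 0, 0, 0, 1], [0.97, -0.54, 0.08, 0, 0, 0, 1], [0.97, -0.54, 0.08, 0, 0, 0, 1], [0.97, -0.54, 0.08, 0, 0, 0, 1], [0.97, -0.54, 0.08, 0, 0, 0, 1], [0.97, -0.54, 0.08, 0, 0, 0, 1], [0.97, -0.54, 0.08, 0, 0, 0, 1]]]'

```text
clock: 2.3
position: [0.4786, -0.2983, 0.1992]
tool_rot: [3.142, 0.0, 0.253]
force: [0.2, 0.2, -0.4]
grip_width: 0.0854
finger_force: 0.0
```

Request:
move_arm --plan '[[[0, 0, 0, 0, 0, -1, 1], [0, 0, 0, 0, 0, -1, 1], [0, 0, 0, 0, 0, -1, 1], [0, 0, 0, 0, 0, -1, 1], [0, 0, 0, 0, 0, -1, 1], [0, 0, 0, 0, 0, -1, 1], [0, 0, 0, 0, 0, -1, 1], [0, 0, 0, 0, 0, -1, 1], [0, 0, 0, 0, 0, -1, 1], [0, 0, 0, 0, 0, -1, 1]]]'

```text
clock: 3.3
position: [0.4779, -0.299, 0.1993]
tool_rot: [-3.142, -0.0, 1.304]
force: [-0.3, 0.5, -0.5]
grip_width: 0.0857
finger_force: 0.0
```

Request:
move_arm --plan '[[[0, 0, 0, 0, 0, -1, 1], [0, 0, 0, 0, 0, -1, 1], [0, 0, 0, 0, 0, -0.2, 1], [0, 0, 0, 0, 1, 0, 1], [0, 0, 0, 0, 1, 0, 1], [0, 0, 0, 0, 1, 0, 1], [0, 0, 0, 0, 1, 0, 1], [0, 0, 0, 0, 1, 0, 1], [0, 0, 0, 0, 0, 0, 1], [0, 0, 0, 0, 0, 0, 1]]]'

```text
clock: 4.3
position: [0.4779, -0.2991, 0.1988]
tool_rot: [-3.14, -0.523, 1.528]
force: [1.0, 0.3, 0.4]
grip_width: 0.0854
finger_force: 0.0
```

Request:
move_arm --plan '[[[0, 0, 0, 0, 1, 0, 1], [0, 0, 0, 0, 1, 0, 1], [0, 0, 0, 0, 1, 0, 1], [0, 0, 0, 0, 1, 0, 1], [0, 0, 0, 0, 1, 0, 1], [0, 0, 0, 0, 0.4, 0, 1], [0, 0, 0, 0, 0, 0, 1], [0, 0, 0, 0, 0, 0, 1], [0, 0, 0, 0, 0, 0, 1], [0, 0, 0, 0, 0, 0, 1]]]'

```text
clock: 5.3
position: [0.4783, -0.2987, 0.2002]
tool_rot: [3.14, -1.087, 1.533]
force: [0.1, -0.1, -0.3]
grip_width: 0.0852
finger_force: 0.0
```

```bash
cat >> h.py <<'E'
def pose(head,tilt):
    h,t=np.radians([head,tilt]); z=np.array([np.sin(t)*np.cos(h),np.sin(t)*np.sin(h),-np.cos(t)]);y=np.array([np.sin(h),-np.cos(h),0]);return np.c_[np.cross(y,z),y,z]
def todo(p,Rt):
    o=observe();Rc=Rm(o['tool_rot']);
    print('shift/20mm',np.round(Rc.T@(np.array(p)-o['position'])/.02,2),'turn/6deg',np.round(np.degrees(R.from_matrix(Rc.T@Rt).as_rotvec())/6,2),'force',np.round(o['force'],1))
E
python3 - <<'E'
from h import *
Rt=pose(88,62);g=np.array([.480,-.199,.024])
todo(g-.09*Rt[:,2],Rt);todo(g,Rt);print(observe()['qpos'])
E
```

```text
shift/20mm [-5.46 -0.1   4.01] turn/6deg [ 0.04 -0.04 -0.01] force [ 0.1 -0.1 -0.3]
shift/20mm [-5.48 -0.12  8.51] turn/6deg [ 0.04 -0.04 -0.01] force [ 0.1 -0.1 -0.3]
[ 1.16586035  1.03055403 -0.657109    1.30939088 -0.31399292  1.593875
  0.64838464]
```

Request:
move_arm --plan '[[[-0.68, -0.015, 0.5, 0, 0, 0, 1], [-0.68, -0.015, 0.5, 0, 0, 0, 1], [-0.68, -0.015, 0.5, 0, 0, 0, 1], [-0.68, -0.015, 0.5, 0, 0, 0, 1], [-0.68, -0.015, 0.5, 0, 0, 0, 1], [-0.68, -0.015, 0.5, 0, 0, 0, 1], [-0.68, -0.015, 0.5, 0, 0, 0, 1], [-0.68, -0.015, 0.5, 0, 0, 0, 1], [0, 0, 0, 0, 0, 0, 1], [0, 0, 0, 0, 0, 0, 1]]]'

```text
clock: 6.3
position: [0.4765, -0.2783, 0.0658]
tool_rot: [3.141, -1.09, 1.53]
force: [0.4, 0.1, 0.1]
grip_width: 0.0852
finger_force: 0.0
```

Request:
move_arm --plan '[[[0, 0, 0.55, 0, 0, 0, 1], [0, 0, 0.55, 0, 0, 0, 1], [0, 0, 0.55, 0, 0, 0, 1], [0, 0, 0.55, 0, 0, 0, 1], [0, 0, 0.55, 0, 0, 0, 1], [0, 0, 0.55, 0, 0, 0, 1], [0, 0, 0.55, 0, 0, 0, 1], [0, 0, 0.55, 0, 0, 0, 1], [0, 0, 0, 0, 0, 0, 1], [0, 0, 0, 0, 0, 0, 1]]]'

```text
clock: 7.3
position: [0.4796, -0.2005, 0.025]
tool_rot: [-3.141, -1.089, 1.53]
force: [0.5, -0.3, 1.6]
grip_width: 0.085
finger_force: 0.0
```

```bash
python3 - <<'E'
from h import *
Rt=pose(88,62);todo([.480,-.199,.024],Rt)
for n,b in(('top',(260,180,400,285)),('side',(240,100,380,205))):
    f=grab_frame(n);x0,y0,x1,y1=b
    im=cv2.resize(f['color'][y0:y1,x0:x1,::-1],None,fx=2.8,fy=5.7/2,interpolation=cv2.INTER_CUBIC)
    I=im if n=='top' else np.hstack([I,im])
cv2.imwrite('pics/pre.png',I);print(I.shape)
E
```

```text
shift/20mm [-0.01  0.02  0.09] turn/6deg [ 0.05 -0.07 -0.03] force [ 0.5 -0.3  1.6]
(299, 784, 3)
```

View pics/pre.png

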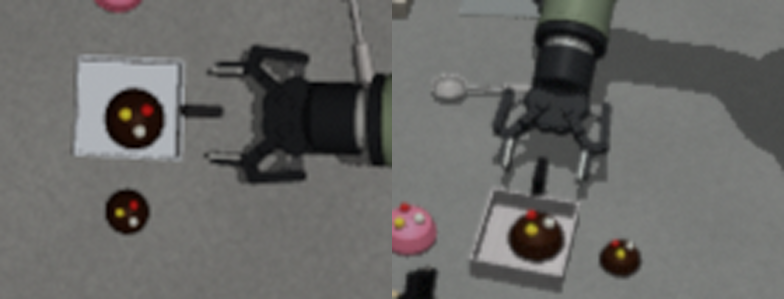

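The top half shows the fingers straddling the tab, tips at (210,69) and (210,156), with the tab centred at (203,111). I'm closing the gripper.

Request:
move_arm --plan '[[[0, 0, 0, 0, 0, 0, -1], [0, 0, 0, 0, 0, 0, -1], [0, 0, 0, 0, 0, 0, -1], [0, 0, 0, 0, 0, 0, -1], [0, 0, 0, 0, 0, 0, -1], [0, 0, 0, 0, 0, 0, -1], [0, 0, 0, 0, 0, 0, -1], [0, 0, 0, 0, 0, 0, -1], [0, 0, 0, 0, 0, 0, -1], [0, 0, 0, 0, 0, 0, -1]]]'

```text
clock: 8.4
position: [0.4796, -0.2005, 0.0251]
tool_rot: [3.141, -1.089, 1.531]
force: [1.3, -1.4, 1.4]
grip_width: 0.0115
finger_force: 33.6
```

```bash
python3 - <<'E'
from h import *
np.set_printoptions(precision=4,suppress=True)
o=observe();print(o['position'],o['force'],o['grip_width'],o['finger_force'])
h=np.radians(86.66);c=np.array([np.cos(h),np.sin(h)]);m=np.array([.5071,.0667])
# tcp at pan x=-78 -> aligned with slot centreline at pan origin s before mouth
for s in(-.19,-.10,-.05,.1025):
    p=np.r_[m+c*(s-.078),.025];print(s,p);todo(p,pose(86.66,62))
E
```

```text
[ 0.4796 -0.2005  0.0251] [ 1.2807 -1.3966  1.4191] 0.011460258574791953 33.58070433139801
-0.19 [ 0.4915 -0.2008  0.025 ]
shift/20mm [-0.    0.59  0.01] turn/6deg [-0.15 -0.07  0.08] force [ 1.3 -1.4  1.4]
-0.1 [ 0.4967 -0.111   0.025 ]
shift/20mm [2.08 0.67 4.  ] turn/6deg [-0.15 -0.07  0.08] force [ 1.3 -1.4  1.4]
-0.05 [ 0.4996 -0.0611  0.025 ]
shift/20mm [3.24 0.72 6.21] turn/6deg [-0.15 -0.07  0.08] force [ 1.3 -1.4  1.4]
0.1025 [0.5085 0.0912 0.025 ]
shift/20mm [ 6.77  0.85 12.97] turn/6deg [-0.15 -0.07  0.08] force [ 1.3 -1.4  1.4]
```

Request:
move_arm --plan '[[[0.1, 0.03, 0.2, -0.05, 0, 0.03, -1], [0.2, 0.07, 0.4, -0.05, 0, 0.03, -1], [0.2, 0.08, 0.4, -0.05, 0, 0.02, -1], [0.25, 0.08, 0.5, 0, 0, 0, -1], [0.26, 0.08, 0.5, 0, 0, 0, -1], [0.26, 0.08, 0.5, 0, 0, 0, -1], [0.26, 0.08, 0.5, 0, 0, 0, -1], [0.26, 0.08, 0.5, 0, 0, 0, -1], [0.2, 0.07, 0.4, 0, 0, 0, -1], [0.1, 0.03, 0.2, 0, 0, 0, -1]]]'

```text
clock: 9.4
position: [0.4986, -0.109, 0.025]
tool_rot: [3.14, -1.09, 1.514]
force: [-2.1, -11.2, 15.7]
grip_width: 0.0112
finger_force: 35.7
```

```bash
cat > look.py <<'E'
from m import *
import sys
np.set_printoptions(precision=4,suppress=True)
o=observe();print(o['position'],o['tool_rot'],o['force'])
h=np.radians(86.66);R2=np.array([[np.cos(h),-np.sin(h)],[np.sin(h),np.cos(h)]]);m=np.array([.5071,.0667])
print('tcp cab',R2.T@(o['position'][:2]-m))
t=grab_frame('top')
c,z=blobs(t,(90,0,135),(130,40,255),(248,190,320,250))
r=cv2.minAreaRect(np.vstack(c[:1]));print(r)
for p in cv2.boxPoints(r):print(p,R2.T@(plane(t,*p,.03)[:2]-m))
cv2.imwrite('pics/l.png',cv2.resize(t['color'][170:260,190:340,::-1],None,fx=5,fy=5,interpolation=cv2.INTER_CUBIC))
E
python3 look.py; cp pics/l.png pics/l1.png
```

```text
[ 0.4986 -0.109   0.025 ] [ 3.1404 -1.0898  1.5137] [ -2.1314 -11.2207  15.6668]
tcp cab [-0.1759 -0.0017]
((276.75665283203125, 210.6504669189453), (38.84709548950195, 35.6541862487793), 3.814074993133545)
[256.1903 227.146 ] [-0.0348  0.0547]
[258.562  191.5708] [-0.0342 -0.0577]
[297.323  194.1549] [-0.1572 -0.058 ]
[294.9513 229.7301] [-0.1566  0.0542]
```

View pics/l1.png

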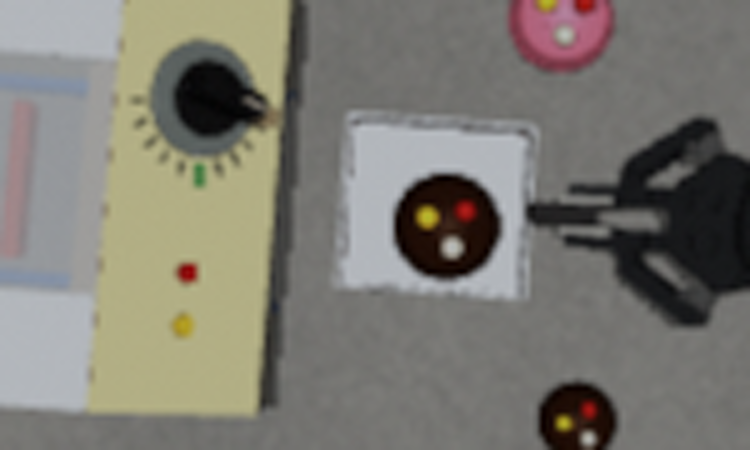

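Request:
move_arm --plan '[[[0.04, -0.03, -0.02, 0, 0, 0, -1], [0.04, -0.03, -0.02, 0, 0, 0, -1], [0, -0.03, 0, 0, 0, 0, -1], [0.08, 0, 0.15, 0, 0, 0, -1], [0.08, 0, 0.15, 0, 0, 0, -1], [0.08, 0, 0.15, 0, 0, 0, -1], [0.08, 0, 0.15, 0, 0, 0, -1], [0.08, 0, 0.15, 0, 0, 0, -1], [0.08, 0, 0.15, 0, 0, 0, -1], [0, 0, 0, 0, 0, 0, -1]]]'

```text
clock: 10.45
position: [0.4976, -0.0882, 0.0261]
tool_rot: [-3.141, -1.089, 1.513]
force: [-0.3, 0.7, -4.3]
grip_width: 0.0113
finger_force: 32.9
```

Request:
move_arm --plan '[[[0.08, 0, 0.17, 0, 0, 0, -1], [0.1, 0, 0.2, 0, 0, 0, -1], [0.1, 0, 0.2, 0, 0, 0, -1], [0.11, 0, 0.2, 0, 0, 0, -1], [0.11, 0, 0.2, 0, 0, 0, -1], [0.11, 0, 0.2, 0, 0, 0, -1], [0.11, 0, 0.2, 0, 0, 0, -1], [0.11, 0, 0.2, 0, 0, 0, -1], [0.11, 0, 0.2, 0, 0, 0, -1], [0.11, 0, 0.2, 0, 0, 0, -1]]]'

```text
clock: 11.45
position: [0.5002, -0.0439, 0.0264]
tool_rot: [-3.141, -1.089, 1.512]
force: [0.7, -1.2, -5.4]
grip_width: 0.011
finger_force: 33.0
```

```bash
python3 look.py|head -2;
```

```text
[ 0.5002 -0.0439  0.0264] [-3.1411 -1.0891  1.5121] [ 0.7379 -1.2299 -5.385 ]
tcp cab [-0.1108  0.0004]
```

Request:
move_arm --plan '[[[0.08, 0, 0.2, 0, 0, 0, -1], [0.1, 0, 0.2, 0, 0, 0, -1], [0.1, 0, 0.2, 0, 0, 0, -1], [0.105, 0, 0.2, 0, 0, 0, -1], [0.105, 0, 0.2, 0, 0, 0, -1], [0.105, 0, 0.2, 0, 0, 0, -1], [0.105, 0, 0.2, 0, 0, 0, -1], [0.105, 0, 0.2, 0, 0, 0, -1], [0.105, 0, 0.2, 0, 0, 0, -1], [0.105, 0, 0.2, 0, 0, 0, -1]]]'

```text
clock: 12.5
position: [0.5029, 0.0009, 0.0259]
tool_rot: [-3.141, -1.089, 1.512]
force: [0.4, -2.0, -2.6]
grip_width: 0.0111
finger_force: 33.3
```

Request:
move_arm --plan '[[[0.105, 0, 0.2, 0, 0, 0, -1], [0.105, 0, 0.2, 0, 0, 0, -1], [0.105, 0, 0.2, 0, 0, 0, -1], [0.105, 0, 0.2, 0, 0, 0, -1], [0.105, 0, 0.2, 0, 0, 0, -1], [0.105, 0, 0.2, 0, 0, 0, -1], [0.105, 0, 0.2, 0, 0, 0, -1], [0.105, 0, 0.2, 0, 0, 0, -1], [0.105, 0, 0.2, 0, 0, 0, -1], [0, 0, 0, 0, 0, 0, -1]]]'

```text
clock: 13.5
position: [0.5051, 0.0419, 0.0261]
tool_rot: [-3.141, -1.09, 1.513]
force: [0.6, -0.6, -2.9]
grip_width: 0.0113
finger_force: 33.0
```

```bash
python3 look.py|head -2;
```

```text
[0.5051 0.0419 0.0261] [-3.1411 -1.0896  1.5129] [ 0.5831 -0.5604 -2.8955]
tcp cab [-0.0249  0.0006]
```

Request:
move_arm --plan '[[[0.105, 0, 0.2, 0, 0, 0, -1], [0.105, 0, 0.2, 0, 0, 0, -1], [0.105, 0, 0.2, 0, 0, 0, -1], [0.105, 0, 0.2, 0, 0, 0, -1], [0.105, 0, 0.2, 0, 0, 0, -1], [0.105, 0, 0.2, 0, 0, 0, -1], [0.105, 0, 0.2, 0, 0, 0, -1], [0.105, 0, 0.2, 0, 0, 0, -1], [0, 0, 0, 0, 0, 0, -1], [0, 0, 0, 0, 0, 0, -1]]]'

```text
clock: 14.55
position: [0.5072, 0.0773, 0.026]
tool_rot: [-3.141, -1.089, 1.512]
force: [-0.4, 0.8, -3.0]
grip_width: 0.0111
finger_force: 33.0
```

Request:
move_arm --plan '[[[0.04, 0, 0.075, 0, 0, 0, -1], [0.04, 0, 0.075, 0, 0, 0, -1], [0.04, 0, 0.075, 0, 0, 0, -1], [0.04, 0, 0.075, 0, 0, 0, -1], [0, 0, 0, 0, 0, 0, -1], [0, 0, 0, 0, 0, 0, -1], [0, 0, 0, 0, 0, 0, -1], [0, 0, 0, 0, 0, 0, -1], [0, 0, 0, 0, 0, 0, -1], [0, 0, 0, 0, 0, 0, -1]]]'

```text
clock: 15.55
position: [0.5077, 0.084, 0.0261]
tool_rot: [-3.141, -1.089, 1.512]
force: [-0.1, 1.1, -4.1]
grip_width: 0.0117
finger_force: 33.0
```

```bash
python3 look.py|head -2;
```

```text
[0.5077 0.084  0.0261] [-3.1413 -1.0891  1.5124] [-0.1135  1.1265 -4.0653]
tcp cab [0.0173 0.0004]Traceback (most recent call last):
  File "look.py", line 9, in <module>
    r=cv2.minAreaRect(np.vstack(c[:1]));print(r)
                      ~~~~~~~~~^^^^^^^
    return _nx.concatenate(arrs, 0, dtype=dtype, casting=casting)
           ~~~~~~~~~~~~~~~^^^^^^^^^^^^^^^^^^^^^^^^^^^^^^^^^^^^^^^
ValueError: need at least one array to concatenate
```

Request:
move_arm --plan '[[[0.024, 0, 0.044, 0, 0, 0, -1], [0.024, 0, 0.044, 0, 0, 0, -1], [0.024, 0, 0.044, 0, 0, 0, -1], [0.024, 0, 0.044, 0, 0, 0, -1], [0, 0, 0, 0, 0, 0, -1], [0, 0, 0, 0, 0, 0, -1], [0, 0, 0, 0, 0, 0, -1], [0, 0, 0, 0, 0, 0, -1], [0, 0, 0, 0, 0, 0, -1], [0, 0, 0, 0, 0, 0, -1]]]'

```text
clock: 16.6
position: [0.5079, 0.088, 0.0261]
tool_rot: [-3.141, -1.089, 1.512]
force: [-0.7, 0.6, -4.2]
grip_width: 0.0113
finger_force: 33.0
```

Request:
move_arm --plan '[[[0.024, 0, 0.044, 0, 0, 0, -1], [0.024, 0, 0.044, 0, 0, 0, -1], [0, 0, 0, 0, 0, 0, -1], [0, 0, 0, 0, 0, 0, -1], [0, 0, 0, 0, 0, 0, -1], [0, 0, 0, 0, 0, 0, -1], [0, 0, 0, 0, 0, 0, -1], [0, 0, 0, 0, 0, 0, -1], [0, 0, 0, 0, 0, 0, -1], [0, 0, 0, 0, 0, 0, -1]]]'

```text
clock: 17.6
position: [0.508, 0.09, 0.0262]
tool_rot: [-3.141, -1.089, 1.512]
force: [-0.5, 0.1, -3.9]
grip_width: 0.0112
finger_force: 32.9
```

Request:
move_arm --plan '[[[0.024, 0, 0.044, 0, 0, 0, -1], [0.024, 0, 0.044, 0, 0, 0, -1], [0, 0, 0, 0, 0, 0, -1], [0, 0, 0, 0, 0, 0, -1], [0, 0, 0, 0, 0, 0, -1], [0, 0, 0, 0, 0, 0, -1], [0, 0, 0, 0, 0, 0, -1], [0, 0, 0, 0, 0, 0, -1], [0, 0, 0, 0, 0, 0, -1], [0, 0, 0, 0, 0, 0, -1]]]'

```text
clock: 18.6
position: [0.5082, 0.092, 0.0262]
tool_rot: [-3.141, -1.089, 1.512]
force: [-0.1, 0.8, -3.9]
grip_width: 0.0113
finger_force: 32.9
```

```bash
python3 - <<'E'
from h import *
I=[]
for n,b in(('top',(165,165,275,265)),('side',(195,185,320,298))):
    f=grab_frame(n);x0,y0,x1,y1=b
    I.append(cv2.resize(f['color'][y0:y1,x0:x1,::-1],(395,359),interpolation=cv2.INTER_CUBIC))
cv2.imwrite('pics/home1.png',np.hstack(I))
E
```

```text
(no output)
```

View pics/home1.png

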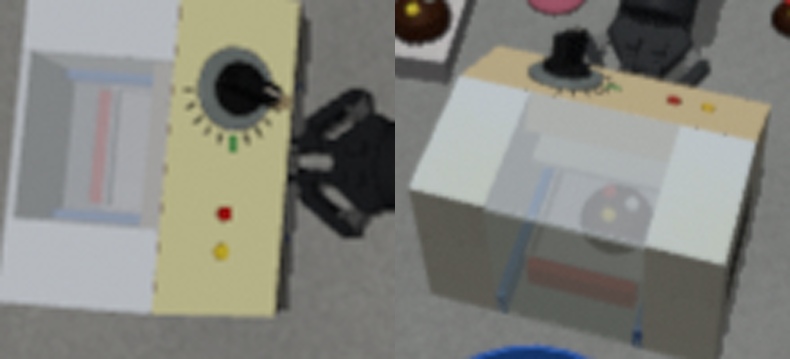

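The top half shows the pan's far wall at x≈113, just short of the red stop at x≈108, and the dome still in the pan. Creeping on.

Request:
move_arm --plan '[[[0.024, 0, 0.044, 0, 0, 0, -1], [0.024, 0, 0.044, 0, 0, 0, -1], [0, 0, 0, 0, 0, 0, -1], [0, 0, 0, 0, 0, 0, -1], [0, 0, 0, 0, 0, 0, -1], [0, 0, 0, 0, 0, 0, -1], [0, 0, 0, 0, 0, 0, -1], [0, 0, 0, 0, 0, 0, -1], [0, 0, 0, 0, 0, 0, -1], [0, 0, 0, 0, 0, 0, -1]]]'

```text
clock: 19.7
position: [0.5082, 0.0922, 0.0254]
tool_rot: [-3.141, -1.087, 1.51]
force: [-7.9, -19.3, 1.1]
grip_width: 0.0114
finger_force: 36.0
```

Request:
move_arm --plan '[[[0.024, 0, 0.044, 0, 0, 0, -1], [0, 0, 0, 0, 0, 0, -1], [0, 0, 0, 0, 0, 0, -1], [0, 0, 0, 0, 0, 0, -1], [0, 0, 0, 0, 0, 0, -1], [0, 0, 0, 0, 0, 0, -1], [0, 0, 0, 0, 0, 0, -1], [0, 0, 0, 0, 0, 0, -1], [0, 0, 0, 0, 0, 0, -1], [0, 0, 0, 0, 0, 0, -1]]]'

```text
clock: 20.7
position: [0.5083, 0.0923, 0.0251]
tool_rot: [-3.14, -1.086, 1.509]
force: [-11.6, -31.4, 4.7]
grip_width: 0.0116
finger_force: 37.7
```

Request:
move_arm --plan '[[[-0.024, 0, -0.044, 0, 0, 0, -1], [-0.024, 0, -0.044, 0, 0, 0, -1], [0, 0, 0, 0, 0, 0, -1], [0, 0, 0, 0, 0, 0, -0.45], [0, 0, 0, 0, 0, 0, -0.45], [0, 0, 0, 0, 0, 0, -0.45], [0, 0, 0, 0, 0, 0, -0.45], [0, 0, 0, 0, 0, 0, -0.45], [0, 0, 0, 0, 0, 0, -0.45], [0, 0, 0, 0, 0, 0, -0.45]]]'

```text
clock: 21.7
position: [0.5082, 0.093, 0.0262]
tool_rot: [-3.141, -1.089, 1.512]
force: [-0.1, -0.1, 0.0]
grip_width: 0.0235
finger_force: 0.0
```

Request:
move_arm --plan '[[[0, 0, -0.2, 0, 0, 0, -0.45], [0, 0, -0.3, 0, 0, 0, -0.45], [0, 0, -0.5, 0, 0, 0, -0.45], [0, 0, -0.5, 0, 0, 0, -0.45], [0, 0, -0.5, 0, 0, 0, -0.45], [0, 0, -0.5, 0, 0, 0, -0.45], [0, 0, -0.5, 0, 0, 0, -0.45], [0, 0, -0.5, 0, 0, 0, -0.45], [0, 0, -0.5, 0, 0, 0, -0.45], [0, 0, -0.5, 0, 0, 0, -0.45]]]'

```text
clock: 22.7
position: [0.5035, 0.0126, 0.0683]
tool_rot: [-3.141, -1.089, 1.512]
force: [-0.6, -0.0, 0.5]
grip_width: 0.0236
finger_force: 0.0
```

```bash
python3 - <<'E'
from h import *
I=[]
for n,b in(('top',(165,165,275,265)),('side',(195,185,320,298))):
    f=grab_frame(n);x0,y0,x1,y1=b
    I.append(cv2.resize(f['color'][y0:y1,x0:x1,::-1],(395,359),interpolation=cv2.INTER_CUBIC))
cv2.imwrite('pics/home2.png',np.hstack(I))
h=np.radians(86.66);c=np.array([np.cos(h),np.sin(h),0]);y=np.array([-c[1],c[0],0])
t35=np.radians(35);n=-np.sin(t35)*c+np.array([0,0,np.cos(t35)])
g=np.array([.5584,.0877,.167]);tip=g-.019*n
print(tip,tip+.08*n)
todo(tip+.08*n,pose(86.66,35));print(observe()['position'],observe()['qpos'])
E
```

```text
[0.55903493 0.09857944 0.15143611] [0.55636156 0.05277127 0.21696827]
shift/20mm [ 7.61  2.49 -1.51] turn/6deg [ 0.01 -4.56 -0.01] force [ 0.6 -0.9 -0.4]
[0.50400203 0.01194195 0.06820845] [ 0.96639288  1.12398395 -0.80082431  1.8529369  -0.41884747  0.81496561
  0.67969949]
```

View pics/home2.png

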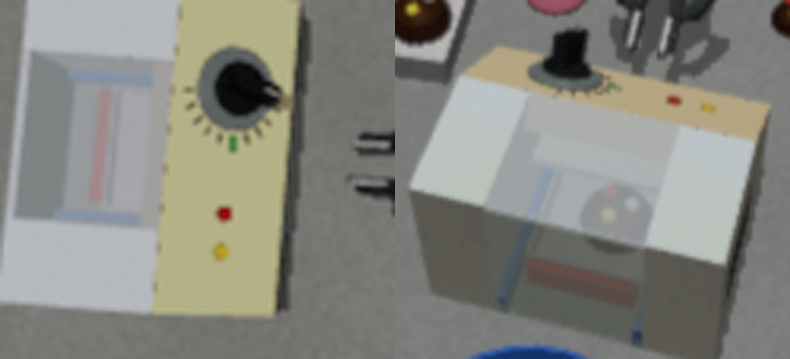

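Pan is home against the stop (far wall touching the red bar at x≈108, dome in it), and the fingers are clear. Next I measure the dial angle.

Request:
move_arm --plan '[[[0.76, 0.25, -0.15, 0, 0, 0, 0], [0.76, 0.25, -0.15, 0, 0, 0, 0], [0.76, 0.25, -0.15, 0, 0, 0, 0], [0.76, 0.25, -0.15, 0, 0, 0, 0], [0.76, 0.25, -0.15, 0, 0, 0, 0], [0.76, 0.25, -0.15, 0, 0, 0, 0], [0.76, 0.25, -0.15, 0, 0, 0, 0], [0.76, 0.25, -0.15, 0, 0, 0, 0], [0.76, 0.25, -0.15, 0, 0, 0, 0], [0.76, 0.25, -0.15, 0, 0, 0, 0]]]'

```text
clock: 23.8
position: [0.5565, 0.0546, 0.2178]
tool_rot: [-3.141, -1.089, 1.512]
force: [0.2, 0.5, -0.2]
grip_width: 0.0424
finger_force: 0.0
```

```bash
cat > dial.py <<'E'
from h import *
np.set_printoptions(precision=1,suppress=True,linewidth=150)
h=np.radians(86.66);c=np.array([np.cos(h),np.sin(h),0]);y=np.array([-c[1],c[0],0]);t35=np.radians(35)
n=-np.sin(t35)*c+np.array([0,0,np.cos(t35)]);d=-np.cos(t35)*c-np.array([0,0,np.sin(t35)])
g=np.array([.5584,.0877,.167])
def dial(im,f,name):
    S=.0008;N=64
    P=[g+.007*n+d*a+y*b for a,b in((-.0256,-.0256),(.0256,-.0256),(.0256,.0256),(-.0256,.0256))]
    src=np.float32([proj(f,p) for p in P]);M=cv2.getPerspectiveTransform(src,np.float32([(0,0),(N,0),(N,N),(0,N)]))
    r=cv2.warpPerspective(im,M,(N,N),flags=cv2.INTER_CUBIC) # cols: down slope, rows: +y -> angle=atan2(row,col)
    return cv2.resize(r,(390,390),interpolation=cv2.INTER_CUBIC)
E
python3 - <<'E'
from dial import *
I=[dial(f['color'][:,:,::-1],f,k) for k,f in((k,grab_frame(k)) for k in('top','side'))]
cv2.imwrite('pics/dial1.png',np.hstack(I))
for i in I:
    v=cv2.cvtColor(i,cv2.COLOR_BGR2GRAY);hs=cv2.cvtColor(i,cv2.COLOR_BGR2HSV)
    print(cv2.resize(v,(13,13),interpolation=cv2.INTER_AREA))
E
```

```text
[[105 103 105 116 135 166 178 178 177 177 178 178 173]
 [ 94  95  98  97  99 122 156 174 179 178 177 179 173]
 [ 49  50  57  65  85  96 112 154 178 178 178 178 172]
 [ 13  13  11  16  35  67  96 123 163 179 178 179 173]
 [ 11  14  13  12  10  24  63  98 145 176 179 179 175]
 [ 11  14  13  13  13  10  25  51  88 144 169 177 177]
 [ 11  13  13  14  14  13  19  41  53  53 103 164 178]
 [  5   8  10  11  12  11  26  69  93  90  86 132 158]
 [  7   6   5   5   7   8   9  15  35  55  80 110 122]
 [ 13  13  10   8   6   5   7  11  17  34  72 108 119]
 [ 14  14  11  12  11  17  46  56  61  78 103 133 140]
 [ 12  13  11  13  22  54  91 109 144 156 146 169 169]
 [ 28  24  32  47  76  94 102 128 165 178 178 179 171]]
[[122 123 124 125 125 125 126 126 126 126 126 125 123]
 [124 125 125 124 124 124 124 125 126 126 126 126 124]
 [124 123 122 122 122 123 123 124 125 125 125 124 123]
 [116 114 114 113 114 118 120 121 122 123 122 122 123]
 [ 66  66  72  81  91 104 114 115 115 118 120 121 122]
 [ 27  32  37  48  60  69  77  86  95 105 115 118 118]
 [ 18  19  19  21  28  38  49  64  79  89  97 102 107]
 [ 13  13  14  15  19  29  40  54  71  82  90 102 115]
 [ 11  10  11  15  17  21  32  42  50  61  77  92 104]
 [ 10  11  11   9   9  12  18  27  36  51  67  75  77]
 [ 12  14  15  18  26  35  43  53  63  71  75  76  76]
 [ 35  42  50  58  65  70  72  74  75  76  76  77  77]
 [ 71  73  74  74  75  75  75  75  75  75  76  76  75]]
```

View pics/dial1.png

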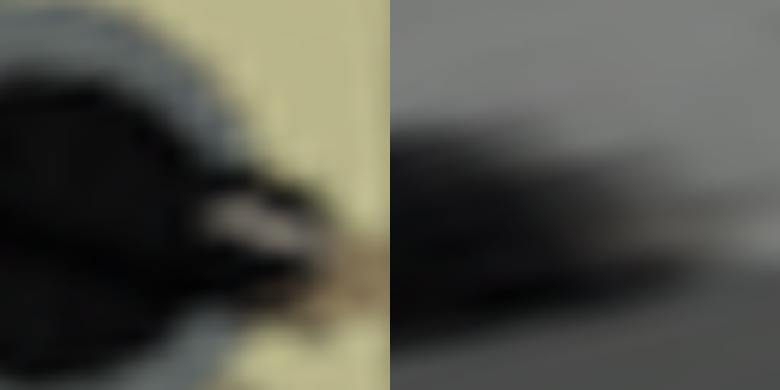

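The line runs at about 0.3 rad in the rectified patch, from (205,215) to (310,245). I'll align the tool to the dial axis at that angle.

Request:
move_arm --plan '[[[0, 0, 0, 0, -0.92, 0, 0.2], [0, 0, 0, 0, -0.91, 0, 0.2], [0, 0, 0, 0, -0.91, 0, 0.2], [0, 0, 0, 0, -0.91, 0, 0.2], [0, 0, 0, 0, -0.91, 0, 0.2], [0, 0, 0, 0, 0, 0.8, 0.2], [0, 0, 0, 0, 0, 0.8, 0.2], [0, 0, 0, 0, 0, 0.8, 0.2], [0, 0, 0, 0, 0, 0.7, 0.2], [0, 0, 0, 0, 0, 0, 0.2]]]'

```text
clock: 24.9
position: [0.5559, 0.0541, 0.2163]
tool_rot: [-2.92, -0.575, 1.121]
force: [0.6, 0.3, 0.2]
grip_width: 0.0512
finger_force: 0.0
```

```bash
python3 - <<'E'
from dial import *
Rt=pose(86.66,35)@R.from_rotvec([0,0,.325]).as_matrix();tip=g-.019*n
todo(tip+.05*n,Rt);todo(tip,Rt);print(observe()['qpos'])
E
```

```text
shift/20mm [-0.   0.   1.4] turn/6deg [-0. -0. -0.] force [0.6 0.3 0.2]
shift/20mm [-0.   0.   3.9] turn/6deg [-0. -0. -0.] force [0.6 0.3 0.2]
[ 0.6  0.6 -0.6  1.8 -0.4  0.9 -0.1]
```

Request:
move_arm --plan '[[[0, 0, 0.5, 0, 0, 0, 0.2], [0, 0, 0.5, 0, 0, 0, 0.2], [0, 0, 0.5, 0, 0, 0, 0.2], [0, 0, 0.5, 0, 0, 0, 0.2], [0, 0, 0.5, 0, 0, 0, 0.2], [0, 0, 0.4, 0, 0, 0, 0.2], [0, 0, 0.4, 0, 0, 0, 0.2], [0, 0, 0.3, 0, 0, 0, 0.2], [0, 0, 0.2, 0, 0, 0, 0.2], [0, 0, 0, 0, 0, 0, 0.2]]]'

```text
clock: 25.9
position: [0.5585, 0.0981, 0.154]
tool_rot: [-2.921, -0.575, 1.123]
force: [-0.0, 0.1, 0.2]
grip_width: 0.0513
finger_force: 0.0
```

Request:
move_arm --plan '[[[0, 0, 0, 0, 0, 0, -1], [0, 0, 0, 0, 0, 0, -1], [0, 0, 0, 0, 0, 0, -1], [0, 0, 0, 0, 0, 0, -1], [0, 0, 0, 0, 0, 0, -1], [0, 0, 0, 0, 0, 0, -1], [0, 0, 0, 0, 0, 0, -1], [0, 0, 0, 0, 0, 0, -1], [0, 0, 0, 0, 0, 0, -1], [0, 0, 0, 0, 0, 0, -1]]]' --grip_force 25

```text
clock: 26.9
position: [0.5587, 0.0975, 0.1545]
tool_rot: [-2.922, -0.575, 1.122]
force: [-1.7, -2.1, 5.4]
grip_width: 0.0138
finger_force: 27.3
```

```bash
python3 - <<'E'
from dial import *
np.set_printoptions(precision=3)
o=observe();print(o['force'],o['moment'],Rm(o['tool_rot']).T@o['force'],Rm(o['tool_rot']).T@o['moment'])
todo(g-.019*n,pose(86.66,35)@R.from_rotvec([0,0,1.5]).as_matrix())
E
```

```text
[-1.654 -2.146  5.378] [-0.43   0.366  0.159] [ 0.702 -1.845 -5.689] [ 0.208 -0.545  0.065]
shift/20mm [-0.04  0.03  0.16] turn/6deg [-0.   -0.01 11.22] force [-1.7 -2.1  5.4]
```

Request:
move_arm --plan '[[[0, 0, 0, 0, 0, 0.6, -1], [0, 0, 0, 0, 0, 0.6, -1], [0, 0, 0, 0, 0, 0.6, -1], [0, 0, 0, 0, 0, 0.6, -1], [0, 0, 0, 0, 0, 0.6, -1], [0, 0, 0, 0, 0, 0.6, -1], [0, 0, 0, 0, 0, 0.6, -1], [0, 0, 0, 0, 0, 0.6, -1], [0, 0, 0, 0, 0, 0.6, -1], [0, 0, 0, 0, 0, 0, -1]]]'

```text
clock: 27.9
position: [0.5591, 0.0973, 0.1544]
tool_rot: [-2.643, -0.369, 0.526]
force: [0.4, -5.5, 4.2]
grip_width: 0.0135
finger_force: 27.3
```

Request:
move_arm --plan '[[[0, 0, 0, 0, 0, 0.6, -1], [0, 0, 0, 0, 0, 0.6, -1], [0, 0, 0, 0, 0, 0.6, -1], [0, 0, 0, 0, 0, 0.6, -1], [0, 0, 0, 0, 0, 0.6, -1], [0, 0, 0, 0, 0, 0.6, -1], [0, 0, 0, 0, 0, 0.6, -1], [0, 0, 0, 0, 0, 0.6, -1], [0, 0, 0, 0, 0, 0.6, -1], [0, 0, 0, 0, 0, 0, -1]]]'

```text
clock: 28.9
position: [0.5592, 0.097, 0.1542]
tool_rot: [-2.534, -0.067, 0.035]
force: [3.2, -5.2, 1.5]
grip_width: 0.0134
finger_force: 27.1
```

```bash
python3 - <<'E'
from dial import *
np.set_printoptions(precision=3)
o=observe();print(Rm(o['tool_rot']).T@o['force'],Rm(o['tool_rot']).T@o['moment'])
todo(g-.019*n,pose(86.66,35)@R.from_rotvec([0,0,1.5]).as_matrix())
E
```

```text
[ 3.085  3.58  -4.091] [-1.429  0.31   0.09 ]
shift/20mm [-0.01  0.01  0.16] turn/6deg [ 0.   -0.01  0.42] force [ 3.2 -5.2  1.5]
```

Turn the last 0.42 units, open, and back off along the dial's axis.

Request:
move_arm --plan '[[[0, 0, 0, 0, 0, 0.42, -1], [0, 0, 0, 0, 0, 0, -1], [0, 0, 0, 0, 0, 0, -1], [0, 0, 0, 0, 0, 0, 0.2], [0, 0, 0, 0, 0, 0, 0.2], [0, 0, 0, 0, 0, 0, 0.2], [0, 0, 0, 0, 0, 0, 0.2], [0, 0, 0, 0, 0, 0, 0.2], [0, 0, 0, 0, 0, 0, 0.2], [0, 0, 0, 0, 0, 0, 0.2]]]'

```text
clock: 29.9
position: [0.5586, 0.0978, 0.1543]
tool_rot: [-2.531, -0.041, 0.0]
force: [0.3, 0.1, 0.3]
grip_width: 0.0513
finger_force: 0.0
```

Request:
move_arm --plan '[[[0, 0, -0.3, 0, 0, 0, 0.2], [0, 0, -0.5, 0, 0, 0, 0.2], [0, 0, -0.8, 0, 0, 0, 0.2], [0, 0, -0.9, 0, 0, 0, 0.2], [0, 0, -0.9, 0, 0, 0, 0.2], [0, 0, -0.9, 0, 0, 0, 0.2], [0, 0, -0.9, 0, 0, 0, 0.2], [0, 0, -0.9, 0, 0, 0, 0.2], [0, 0, -0.9, 0, 0, 0, 0.2], [0, 0, -0.9, 0, 0, 0, 0.2]]]'

```text
clock: 30.9
position: [0.5532, 0.0061, 0.285]
tool_rot: [-2.532, -0.041, -0.0]
force: [-0.1, -0.6, 0.8]
grip_width: 0.0511
finger_force: 0.0
```

```bash
python3 - <<'E'
from dial import *
o=observe();print(o['position'],o['force'])
f=grab_frame('top');s=grab_frame('side')
A=dial(f['color'][:,:,::-1],f,'')
B=cv2.resize(s['color'][185:298,195:320,::-1],(390,390),interpolation=cv2.INTER_CUBIC)
C=np.hstack([A,B]); cv2.imwrite('pics/dial2.png',C)
cv2.imwrite('pics/top_end.png',cv2.resize(f['color'][165:265,165:275,::-1],(660,600),interpolation=cv2.INTER_CUBIC))
E
```

```text
[0.6 0.  0.3] [-0.1 -0.6  0.8]
```

View pics/top_end.png

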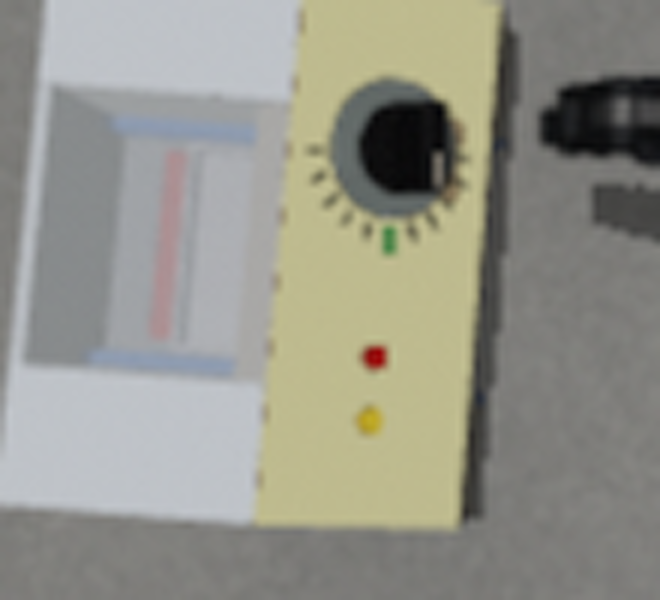

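The white line, at (438,152) to (436,190), runs parallel to the direction of the green mark at (390,240). The pan's far wall sits against the red bar at x≈186. The robot is clear, so I'm handing in.

```bash
python3 -c "
from h import *
print(job_done())"
```

```text
the job is handed in; nothing more can be done
None
```

The pan, with its dome, is home against the red stop, the dial points at the green mark within camera accuracy (about 0.04 rad), the arm is clear, and the job is handed in at about 31 s on the robot's clock.

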